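# Load the wax puck and release the indexing head

### The job

Pick the beeswax puck up gently (the wax is soft: grip it with no more than about 40 N) and lay it flat inside the blue-rimmed nest on the indexing head's dial. Then take hold of the red plunger knob, pull it straight up all the way to its stop so that its pin is clear of the dial and the dial swings a quarter turn by itself to its other stop, and finish while still holding the plunger fully up, with the puck still lying in the nest. Leave the solder coil and the loupe where they are.

Things in the scene. Friction and masses are not known exactly. Their poses are not given: they have to be found in the camera images.
- beeswax_puck: loose round light-brown beeswax puck lying flat on the bench, diameter 43, height 13, 30 g; origin at the centre of its underside, z up. Lies in one of three places, two to the left and one to the right of the indexing head; the solder coil and the loupe have the other two. (A flat pale round patch on the bench near its front edge is only a mark, not the puck.) (mm)
- solder_coil: bystander: loose flat grey coil of solder wire, diameter 44, height 8; origin at the centre of its underside (mm). (Behind the left places hangs the long black hood of a bench lamp: solid, keep the arm clear of it when it swings in from the left.)
- loupe: bystander: loose black watchmaker's loupe standing on the bench, diameter 34, height 26; origin at the centre of its underside (mm)
- index_head: green indexing head screwed to the bench, base 176 (its x) x 140 (its y) x 14; origin: centre of its underside, z up, -x side roughly towards the robot (yaw varies). It carries a flat light grey dial (diameter 128, top 30 above the bench, axis at (-20, 0)) and on its +x side a bracket (top 44 above the bench) with a vertical plunger at (30, 0) in a steel barrel (diameter 26, top 56) (mm)
- nest (a point): centre of the nest's floor, on the dial's top face, 30 above the bench; turns with the dial. The nest is a round cup of inner diameter 50, outer diameter 57, with a blue rim 4 high above its floor. Before the dial swings it lies at (-52, 0) of the index_head frame, towards the robot, 82 from the plunger's axis (mm)
- knob_top (a point): centre of the top face of the red plunger knob; moves with it. Knob: upright cylinder, diameter 25, 24 high, rim bevelled over the top 3; its underside is 2 above the barrel while the pin is home, so its top is then 82 above the bench (mm)
- plunger (a joint): lift of the plunger in m: 0 = pin home in the dial's hole, 0.014 = fully up against its stop. Pin of diameter 7 reaches 8 mm into the dial, so the dial is free above 0.008. A spring pulls it down with 6 N when home and 11 N when fully up; let go, it snaps back
- dial (a joint): turn of the dial in rad, counterclockwise seen from above: 0 = loading position, locked by the pin; 1.571 = other stop. A damped spring turns it from 0 to 1.571 by itself in about 2 s once the pin is clear; a second pin hole lies under the pin there. The nest goes from the -x side to the -y side of the index_head
Things that resemble listed ones, but are neither listed nor needed, are in the scene too. There is more than one size of the beeswax_puck; the one meant has the size given above.

How it is judged:
By the outcome, as a careful person would: the job done as asked, in the order asked, and still so for the second after the job is handed in, while the arm keeps its last pose, push and grip.
It also fails if it takes over 51 s, if anything falls off the work surface, if the arm or the gripper's body presses on something with over 40 N, if the wrist force passes 120 N, or if a joint passes its speed limit or range.

### The arm

A 7-joint arm with a two-finger parallel gripper is mounted at the origin on a cart in front of the work surface, level with it; the furniture and walls round the work are solid. World frame = base frame: x ahead of the robot, y to its left, z up, the work surface at z = 0. Lengths are in m, angles in degrees, forces in N, time in s.
With the tool pointing down it reaches from about 0.425 to 0.875 m from the base axis. Payload 4.7 kg.
Tool frame: the origin (TCP) lies between the finger pads; the fingertips stand 8 mm ahead of it and the grasp point (between the pads) lies 11 mm behind it (env.tip_extent is the distance from the TCP to the fingertips, in m); z points along the fingers, y is the line along which they close (so a half turn about z gives the same grasp; the last joint's range is limited). The gripper opens to 87 mm and grips with 3 to 60 N. Pads are 19 mm wide; open, the fingers measure 117 mm over their backs; the gripper's body (75 mm by 190 mm) begins 51 mm behind the grasp point.
Start: joints at [-70.182, 18.392, -4.016, 83.108, 1.295, 78.541, -3.26], TCP at [0.212, 0.615, 0.231] pointing down, gripper open.
Joint ranges: [-163.93, 163.93], [-17.29, 119.83], [-79.2, 71.16], [3.27, 140.29], [-89.18, 269.18], [5.43, 117.66], [-154.24, 154.24]. Speed limits (degrees/s): [147.25, 147.25, 180, 180, 180, 180, 180].

### API

Orientations are given as [roll, pitch, yaw] about the fixed x, y, z axes, in that order (R = Rz(yaw) Ry(pitch) Rx(roll)).
In Python, from cell import sensors, vision, workorder, env gives the robot as it stands.
- The arm moves only by the tool drive_tool, never from a script. Its argument "moves" is a list of rows, each an object of numbers: "x", "y", "z": the shift along the tool's x, y, z in mm; "rx", "ry", "rz": the turn, a rotation vector about the tool's x, y, z in rad; "fingers": the closure, from -1 (fully open) to 1 (shut). In form: [{"x": .., "y": .., "z": .., "rx": .., "ry": .., "rz": .., "fingers": ..}, ...]. A call has 1 to 20 rows; each row is the pose to reach, as a shift and turn from the pose commanded when the call began, along the tool's axes at that moment; what a row does not reach only later rows make up. A row lasts 1/8 s, in which the tool goes at most 62.5 mm and 10.7 degrees, less where a joint would pass 70% of its speed; a pose out of reach is approached as far as the arm can. A call with a gripper value outside its range is refused whole. The fingers move at their own pace and stop on an object; "force" is the grip in N (left out, the last holds). Time passes only in rows, so rows that repeat a pose let the fingers close. It gives the time, the measured TCP pose, the force, the opening and the grip force at its end, in the units of the state.
- sensors.get_obs(): the state, without advancing time (a new reading comes with each control period).
- vision.read_camera(name): name is "side" or "top" or "wrist"; returns a dict with "image" (384x512x3 uint8, red, green, blue), "fx", "fy", "cx", "cy" (pixels), "k1" (the pictures are not rectified: a ray, as slopes to the right and down, at radius r is drawn at 1 + k1 r^2 times it, then the intrinsics apply), "R" (3x3) and "t" (3): a world point X has camera coordinates R X + t. Camera axes: x right, y down, z forward; pixel columns grow to the right and rows downward; lengths in m; the calibration is good to about 2 mm. A picture is of the moment at which its call begins. There is no depth.
- workorder.sign_off(): hands the job in; it is judged then, once.
The state is a dict: "time_s": time; "qpos": joint angles; "joint_velocities": joint speeds; "effort": joint torques, N m; "tool_pos": TCP position; "tool_rot": TCP orientation; "force": force on the tool from outside, world axes, zero at the start; "wrist_torque": the same for the moment, N m; "grip_width": finger opening in m; "grasp_force": force on a finger pad.
Only numpy, scipy, OpenCV 4.12 (cv2) and the standard library are available. Lean on these libraries where they do the work, as an engineer would, in place of code of your own. Each camera call takes 0.05 s, during which the arm holds its last target. There are 200 camera calls.

## Working session

There is one attempt and no reset: what is moved stays moved. The work goes in short steps, Python scripts to look and compute and a tool call to move; the robot and the scene stay as the last step left them, time stands still between calls to the robot, and variables do not carry over. Pictures are saved under pics/ and viewed, at most 10 in all, crops included, and the job is handed in when it is done.

Besides the shell and the picture viewer there is one more tool, called after ">>>" by a JSON object that holds its "method" and its "body", one argument or row to a line. drive_tool: Moves the arm, as the interface text tells. Its arguments: {"type":"object","properties":{"moves":{"type":"array"},"force":{"type":"number"}},"required":["moves"]}

```bash
ls; mkdir -p pics; python3 - <<'E'
from cell import sensors,vision,env
import cv2,numpy as np
o=sensors.get_obs();print(o)
print(env.tip_extent)
for n in("side","top"):
    c=vision.read_camera(n);cv2.imwrite(f"pics/{n}0.png",c["image"][:,:,::-1]);np.savez(f"{n}0.npz",**c)
    print(n,c["fx"],c["cx"],c["cy"],c["k1"],-c["R"].T@c["t"],c["R"].round(3).tolist())
a=cv2.imread("pics/top0.png");cv2.imwrite("pics/top0b.png",cv2.resize(a,(800,600),interpolation=cv2.INTER_CUBIC))
E
```

```text
pics
{'time_s': 0.0, 'qpos': array([-70.18252439,  18.43877836,  -4.01401721,  83.17525484,
         1.29482865,  78.54028707,  -3.2602131 ]), 'joint_velocities': array([ 0.03411515, -0.04205218,  0.10951535,  0.06757655,  0.02916358,
        0.06923303,  0.00163864]), 'effort': array([ 7.17745752e-04, -4.91285920e+01, -4.03518844e-01, -3.12531281e+01,
       -6.38337526e-02,  4.36959090e-02,  1.94925674e-04]), 'tool_pos': array([0.21160897, 0.61402098, 0.22946139]), 'tool_rot': array([-1.79890907e+02,  6.06900173e-03,  1.60990603e+02]), 'force': array([ 0.54246061,  0.35948967, -0.60146904]), 'wrist_torque': array([-0.0013975 , -0.05286111,  0.01682845]), 'grasp_force': 0.0, 'grip_width': 0.08700445301229885}
0.008
side 442.17526921513416 258.4992197276001 196.56535318045388 -0.1260392567217007 [ 0.27674548 -0.94952297  0.54645495] [[0.97, -0.241, 0.017], [-0.088, -0.419, -0.904], [0.224, 0.876, -0.427]]
top 359.91712842064464 261.67271096069436 187.49613352701633 0.018944031716558465 [0.41306549 0.01104086 0.91640353] [[-0.013, -1.0, 0.015], [-0.989, 0.011, -0.149], [0.149, -0.017, -0.989]]
```

View pics/top0b.png

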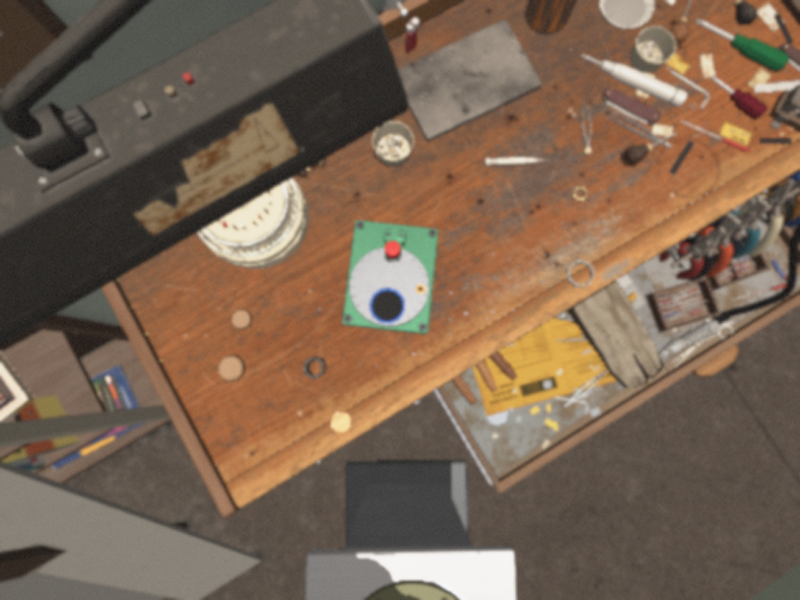

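View pics/side0.png

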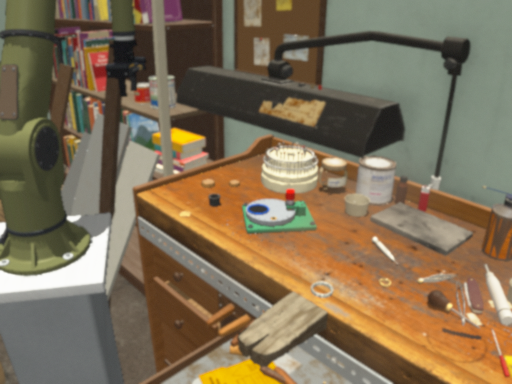

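The top view (800x600 scale) shows two wax discs at (241,319) and (231,368), with the lower one larger. The loupe is at (315,367), the coil ring at (580,272), the nest at (387,305) and the red knob at (393,250). The lamp hood covers the upper left. Next I'll measure these positions.

```bash
cat > h.py <<'E'
import numpy as np,cv2
def ray(c,uv):
    K=np.array([[c["fx"],0,c["cx"]],[0,c["fy"],c["cy"]],[0,0,1.]])
    p=cv2.undistortPoints(np.array([[uv]],float),K,np.array([float(c["k1"]),0,0,0]))[0,0]
    R=np.array(c["R"]);d=R.T@np.array([p[0],p[1],1]);return -R.T@np.array(c["t"]),d
def at_z(c,uv,z):
    o,d=ray(c,uv);return (o+d*(z-o[2])/d[2])
def proj(c,X):
    p=c["R"]@np.array(X)+c["t"];s=p[:2]/p[2];s=s*(1+c["k1"]*(s@s));return np.array([c["fx"]*s[0]+c["cx"],c["fy"]*s[1]+c["cy"]])
E
python3 - <<'E'
from h import *
c=dict(np.load("top0.npz"));s=dict(np.load("side0.npz"))
k=.64
for n,u,z in[("w1",(241,319),.013),("w2",(231,368),.013),("loupe",(315,367),.026),("coil",(580,272),.008),("nestrim",(387,305),.034),("knobtop",(393,249),.082),("c1",(358,223),.014),("c2",(437,231),.014),("c3",(345,323),.014),("c4",(428,332),.014),("hood corner",(405,105),.3)]:
    X=at_z(c,((u[0]+.5)*k-.5,(u[1]+.5)*k-.5),z);print(n,X.round(4),np.hypot(*X[:2]).round(3),"side",proj(s,X).round(1))
im=c["image"]
A=cv2.resize(im[180:260,120:220],(800,640),interpolation=cv2.INTER_CUBIC)[:600]
B=cv2.resize(im[130:220,210:290],(533,600),interpolation=cv2.INTER_CUBIC)
cv2.imwrite("pics/a.png",A[:,:,::-1]);cv2.imwrite("pics/b.png",B[:,:,::-1])
E
```

```text
w1 [0.5106 0.266  0.013 ] 0.576 side [234.  181.1]
w2 [0.4329 0.2792 0.013 ] 0.515 side [208.1 181.5]
loupe [0.4323 0.1449 0.026 ] 0.456 side [214.5 196.1]
coil [ 0.5824 -0.2863  0.008 ] 0.649 side [322.4 287.4]
nestrim [0.5278 0.0314 0.034 ] 0.529 side [258.1 208.5]
knobtop [0.6071 0.0205 0.082 ] 0.607 side [289.8 190.5]
c1 [0.6674 0.0787 0.014 ] 0.672 side [303.1 202.6]
c2 [ 0.6526 -0.0516  0.014 ] 0.655 side [314.7 225.6]
c3 [0.502  0.0995 0.014 ] 0.512 side [242.7 204.8]
c4 [ 0.4859 -0.0337  0.014 ] 0.487 side [247.7 229.2]
hood corner [0.7279 0.0025 0.3   ] 0.728 side [344.6 105.9]
```

View pics/a.png

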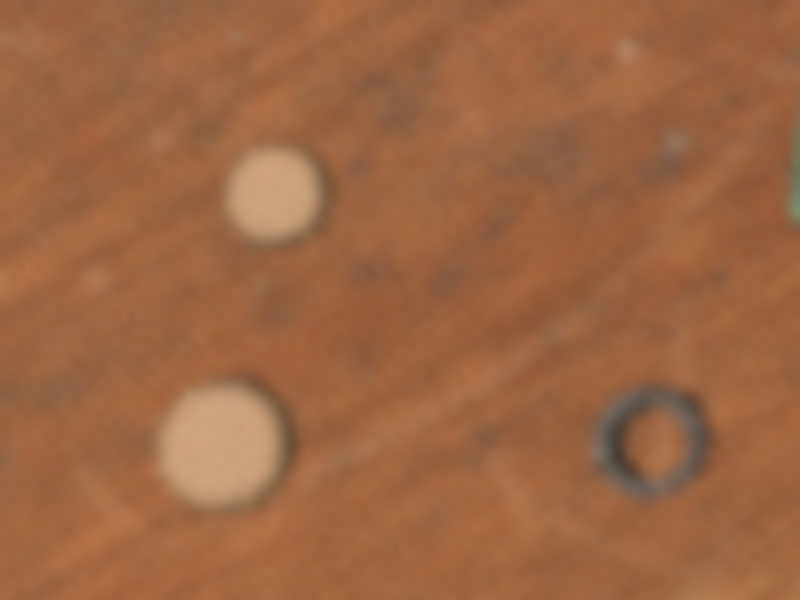

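View pics/b.png

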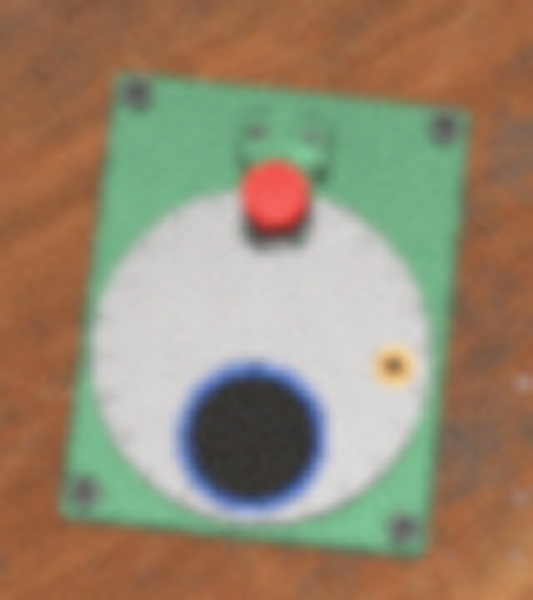

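The larger disc at crop (222,445) measures about 43 mm, so it is the puck. The upper disc, at about 31 mm, is a decoy. The loupe is at (652,442). In the head crop the nest is at (253,436) and the knob at (276,197).

```bash
python3 - <<'E'
from h import *
from cell import sensors
from scipy.optimize import least_squares
c=dict(np.load("top0.npz"));s=dict(np.load("side0.npz"))
def A(u,v):return ((u+.5)/8-.5+120,(v+.5)/8-.5+180)
def B(u,v,k=6.6667):return ((u+.5)/k-.5+210,(v+.5)/k-.5+130)
print("puck",at_z(c,A(222,445),.013),"loupe",at_z(c,A(652,442),.026))
C=[at_z(c,B(*p),.014)[:2] for p in[(118,72),(470,108),(425,555),(60,517)]]
L=np.array([[.088,.07],[.088,-.07],[-.088,-.07],[-.088,.07]])
f=lambda p:(np.array([[np.cos(p[2]),-np.sin(p[2])],[np.sin(p[2]),np.cos(p[2])]])@L.T).T+p[:2]
r=least_squares(lambda p:(f(p)-C).ravel(),[.57,.02,0]);p=r.x
print("head",p[:2],np.degrees(p[2]),"res mm",(r.fun*1e3).round(1))
ca,sa=np.cos(p[2]),np.sin(p[2])
for n,x in(("nest",-.052),("knob",.03),("axis",-.02)):print(n,p[:2]+x*np.array([ca,sa]))
print("nest meas",at_z(c,B(253,436),.034),"knob meas",at_z(c,B(276,197),.082))
def tri(a,b):
    o1,d1=ray(c,a);o2,d2=ray(s,b);t=np.linalg.lstsq(np.c_[d1,-d2],o2-o1,rcond=None)[0];P,Q=o1+d1*t[0],o2+d2*t[1];return (P+Q)/2,np.linalg.norm(P-Q)
k=.64
print("hood R bottom front",tri((405*k,108*k),(378,151)))
for h in (.2,.25,.3,.35,.4):print(h,at_z(c,(0,345*k),h).round(3),at_z(c,(405*k,108*k),h).round(3))
from scipy.spatial.transform import Rotation as R
o=sensors.get_obs();M=R.from_euler('xyz',o["tool_rot"],degrees=True).as_matrix();print(M.round(3))
E
```

```text
puck [0.43328941 0.28008655 0.013     ] loupe [0.43204011 0.14579006 0.026     ]
head [0.57901294 0.02546086] -6.8252390588278065 res mm [ 1.5  1.5  0.4 -1.3 -1.3 -1.  -0.6  0.8]
nest [0.52738145 0.03164061]
knob [0.60880034 0.02189562]
axis [0.55915468 0.02783769]
nest meas [0.52789783 0.03134012 0.034     ] knob meas [0.60727981 0.0214107  0.082     ]
hood R bottom front (array([ 0.80708016, -0.00625914,  0.17720097]), np.float64(0.04033368957866951))
0.2 [0.461 0.509 0.2  ] [0.774 0.001 0.2  ]
0.25 [0.458 0.474 0.25 ] [0.749 0.001 0.25 ]
0.3 [0.455 0.439 0.3  ] [0.724 0.002 0.3  ]
0.35 [0.451 0.405 0.35 ] [0.699 0.003 0.35 ]
0.4 [0.448 0.37  0.4  ] [0.673 0.004 0.4  ]
[[-0.945  0.326 -0.   ]
 [ 0.326  0.945 -0.002]
 [-0.    -0.002 -1.   ]]
```

>>> {"method": "drive_tool", "body": {
  "moves": [
    {"x": 10, "y": -12, "z": 0, "rz": -0.17},
    {"x": 20, "y": -25, "z": 0, "rz": -0.35},
    {"x": 30, "y": -40, "z": 0, "rz": -0.52},
    {"x": 20, "y": -50, "z": 0, "rz": -0.7},
    {"x": -10, "y": -78, "z": 10, "rz": -0.873},
    {"x": -55, "y": -112, "z": 20, "rz": -0.873},
    {"x": -100, "y": -145, "z": 30, "rz": -0.873},
    {"x": -145, "y": -178, "z": 40, "rz": -0.873},
    {"x": -190, "y": -211, "z": 50, "rz": -0.873},
    {"x": -235, "y": -245, "z": 60, "rz": -0.873},
    {"x": -287, "y": -283, "z": 80, "rz": -0.873},
    {"x": -287, "y": -283, "z": 80, "rz": -0.873},
    {"x": -287, "y": -283, "z": 80, "rz": -0.873}
  ],
  "force": 15
}}

```text
invalid input at $.moves[0]: expected keys x, y, z, rx, ry, rz, fingers
```

>>> {"method": "drive_tool", "body": {
  "moves": [
    {"x": 10, "y": -12, "z": 0, "rx": 0, "ry": 0, "rz": -0.17, "fingers": -1},
    {"x": 20, "y": -25, "z": 0, "rx": 0, "ry": 0, "rz": -0.35, "fingers": -1},
    {"x": 30, "y": -40, "z": 0, "rx": 0, "ry": 0, "rz": -0.52, "fingers": -1},
    {"x": 20, "y": -50, "z": 0, "rx": 0, "ry": 0, "rz": -0.7, "fingers": -1},
    {"x": -10, "y": -78, "z": 10, "rx": 0, "ry": 0, "rz": -0.873, "fingers": -1},
    {"x": -55, "y": -112, "z": 20, "rx": 0, "ry": 0, "rz": -0.873, "fingers": -1},
    {"x": -100, "y": -145, "z": 30, "rx": 0, "ry": 0, "rz": -0.873, "fingers": -1},
    {"x": -145, "y": -178, "z": 40, "rx": 0, "ry": 0, "rz": -0.873, "fingers": -1},
    {"x": -190, "y": -211, "z": 50, "rx": 0, "ry": 0, "rz": -0.873, "fingers": -1},
    {"x": -235, "y": -245, "z": 60, "rx": 0, "ry": 0, "rz": -0.873, "fingers": -1},
    {"x": -287, "y": -283, "z": 80, "rx": 0, "ry": 0, "rz": -0.873, "fingers": -1},
    {"x": -287, "y": -283, "z": 80, "rx": 0, "ry": 0, "rz": -0.873, "fingers": -1},
    {"x": -287, "y": -283, "z": 80, "rx": 0, "ry": 0, "rz": -0.873, "fingers": -1}
  ],
  "force": 15
}}

```text
time_s: 1.72
tool_pos: [0.3906, 0.2537, 0.1504]
tool_rot: [180.0, -0.0, -149.0]
force: [-0.2, -0.3, -1.0]
grip_width: 0.0869
grasp_force: 0.0
```

```bash
python3 - <<'E'
from h import *
from cell import vision
c=vision.read_camera("wrist");np.savez("w1.npz",**c)
print(proj(c,[.4333,.2801,.013]),proj(c,[.4333,.2801,0]),-np.array(c["R"]).T@c["t"])
cv2.imwrite("pics/w1.png",cv2.resize(c["image"][:,:,::-1],(800,600)))
E
```

```text
[258.04847404 235.26540713] [258.03060466 230.29114447] [0.31988042 0.21140228 0.3053818 ]
```

View pics/w1.png

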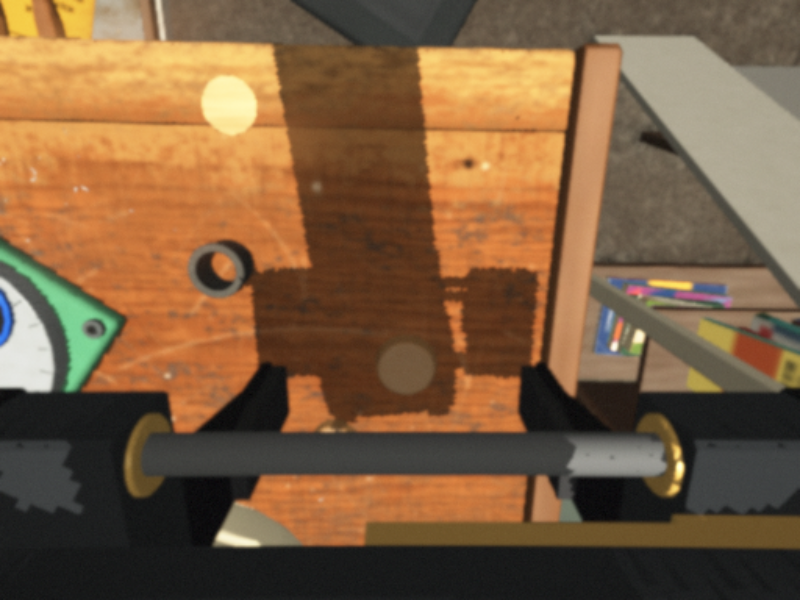

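Puck at (406,368) in the wrist view (shaded by the gripper), about 1 mm from the prediction. Both fingers have clear bench on either side.

>>> {"method": "drive_tool", "body": {
  "moves": [
    {"x": -50.3, "y": 1.5, "z": 30, "rx": 0, "ry": 0, "rz": 0, "fingers": -1},
    {"x": -50.3, "y": 1.5, "z": 80, "rx": 0, "ry": 0, "rz": 0, "fingers": -1},
    {"x": -50.3, "y": 1.5, "z": 120, "rx": 0, "ry": 0, "rz": 0, "fingers": -1},
    {"x": -50.3, "y": 1.5, "z": 135.4, "rx": 0, "ry": 0, "rz": 0, "fingers": -1},
    {"x": -50.3, "y": 1.5, "z": 135.4, "rx": 0, "ry": 0, "rz": 0, "fingers": -1},
    {"x": -50.3, "y": 1.5, "z": 135.4, "rx": 0, "ry": 0, "rz": 0, "fingers": -1}
  ]
}}

```text
time_s: 2.52
tool_pos: [0.4343, 0.2821, 0.017]
tool_rot: [180.0, 0.2, -149.0]
force: [0.4, 0.7, 1.1]
grip_width: 0.0869
grasp_force: 0.0
```

>>> {"method": "drive_tool", "body": {
  "moves": [
    {"x": 0, "y": 0, "z": 0, "rx": 0, "ry": 0, "rz": 0, "fingers": 0},
    {"x": 0, "y": 0, "z": 0, "rx": 0, "ry": 0, "rz": 0, "fingers": 0.3},
    {"x": 0, "y": 0, "z": 0, "rx": 0, "ry": 0, "rz": 0, "fingers": 1},
    {"x": 0, "y": 0, "z": 0, "rx": 0, "ry": 0, "rz": 0, "fingers": 1},
    {"x": 0, "y": 0, "z": 0, "rx": 0, "ry": 0, "rz": 0, "fingers": 1},
    {"x": 0, "y": 0, "z": 0, "rx": 0, "ry": 0, "rz": 0, "fingers": 1},
    {"x": 0, "y": 0, "z": 0, "rx": 0, "ry": 0, "rz": 0, "fingers": 1}
  ],
  "force": 15
}}

```text
time_s: 3.4
tool_pos: [0.4332, 0.2807, 0.0151]
tool_rot: [-180.0, -0.0, -149.0]
force: [-0.2, 0.6, -0.2]
grip_width: 0.0381
grasp_force: 14.9
```

The grip width of 38 mm is less than the expected 43 mm, so I'll check both discs' true sizes before going on.

```bash
python3 - <<'E'
from h import *
from cell import vision
c=dict(np.load("top0.npz"));w=dict(np.load("w1.npz"))
def meas(c,uv,r,z,n):
    im=c["image"].astype(float);u,v=map(int,uv);g=im[v-r:v+r+1,u-r:u+r+1]
    ctr=np.median(g[r-2:r+3,r-2:r+3].reshape(-1,3),0)
    ring=np.concatenate([g[0],g[-1],g[:,0],g[:,-1]]);bg=np.median(ring,0);d=ctr-bg
    a=((g-bg)@d)/(d@d);S=cv2.resize(a,None,fx=8,fy=8,interpolation=cv2.INTER_CUBIC)
    k,l,st,ce=cv2.connectedComponentsWithStats((S>.5).astype(np.uint8));i=l[S.shape[0]//2,S.shape[1]//2]
    x,y,W,H,A=st[i];P=lambda a,b:at_z(c,((a+.5)/8-.5+u-r,(b+.5)/8-.5+v-r),z)
    q=ce[i];print(n,ctr,bg,P(*q).round(4),"w,h mm",np.linalg.norm(P(x,q[1])-P(x+W,q[1]))*1e3,np.linalg.norm(P(q[0],y)-P(q[0],y+H))*1e3,"eq",2*np.sqrt(A/np.pi)/W)
meas(c,(147.4,235.3),13,.013,"w2 top");meas(c,(153.9,203.8),11,.013,"w1 top")
meas(w,(259.7,235.3),23,.013,"w2 wrist");meas(c,(251,159),9,.082,"knob")
x=vision.read_camera("wrist");np.savez("w2.npz",**x);A=cv2.resize(x["image"][180:384,110:400,::-1],(800,563),interpolation=cv2.INTER_CUBIC);cv2.imwrite("pics/w2.png",A)
E
```

```text
w2 top [205. 162. 125.] [161. 101.  65.] [0.4332 0.2814 0.013 ] w,h mm 35.544393825180144 34.941019948859044 eq 1.0029611923672481
w1 top [204. 162. 124.] [155. 100.  66.] [0.5113 0.2673 0.013 ] w,h mm 27.354218765901045 27.399411217430547 eq 0.9994142288923363
w2 wrist [113.  88.  62.] [89. 52. 29.] [0.4324 0.2814 0.013 ] w,h mm 37.83698314558875 38.21511354961249 eq 0.9523038735370503
knob [243.  94.  87.] [143.5 180.5 152.5] [0.6069 0.0217 0.082 ] w,h mm 24.299780617393044 27.29911826434683 eq 1.0634999267025087
```

View pics/w2.png

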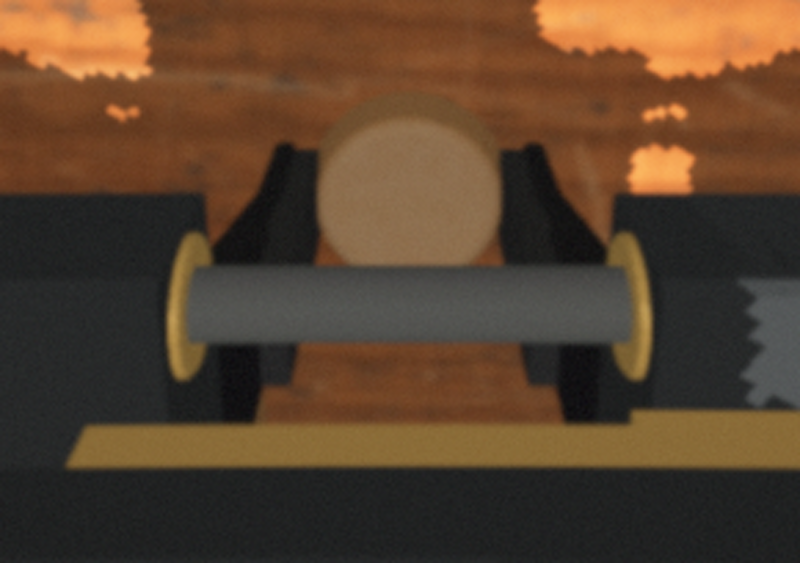

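The puck fills the whole gap between the pads in the crop (318 to 500 px), so it really measures 38 mm and isn't off-centre. Before lifting, I'll check the scale against known parts and look for another disc in the side view.

```bash
python3 - <<'E'
from h import *
c=dict(np.load("top0.npz"));s=dict(np.load("side0.npz"))
def B(u,v,k=6.6667):return ((u+.5)/k-.5+210,(v+.5)/k-.5+130)
def A(u,v):return ((u+.5)/8-.5+120,(v+.5)/8-.5+180)
D=lambda a,b,z:np.linalg.norm(at_z(c,a,z)-at_z(c,b,z))*1e3
print("dial",D(B(92,350),B(430,350),.03),"nest o",D(B(180,436),B(327,436),.034),"inner dark",D(B(190,436),B(318,436),.032),"loupe",D(A(595,442),A(708,442),.026),"w2",D(A(158,445),A(288,445),.013),"w1",D(A(226,193),A(325,193),.013))
im=s["image"][:,:,::-1]
X=cv2.resize(im[160:235,165:305],(800,429),interpolation=cv2.INTER_CUBIC)
Y=cv2.resize(c["image"][150:200,345:425,::-1],(270,169),interpolation=cv2.INTER_CUBIC)
Z=cv2.resize(im[265:310,290:350],(225,169),interpolation=cv2.INTER_CUBIC)
out=np.zeros((600,800,3),np.uint8);out[:429]=X;out[431:,:270]=Y;out[431:,300:525]=Z;cv2.imwrite("pics/x.png",out)
E
```

```text
dial 126.4375730677564 nest o 54.44385119632252 inner dark 47.51488097619967 loupe 34.42277540830487 w2 39.83933570390228 w1 30.77607688419888
```

View pics/x.png

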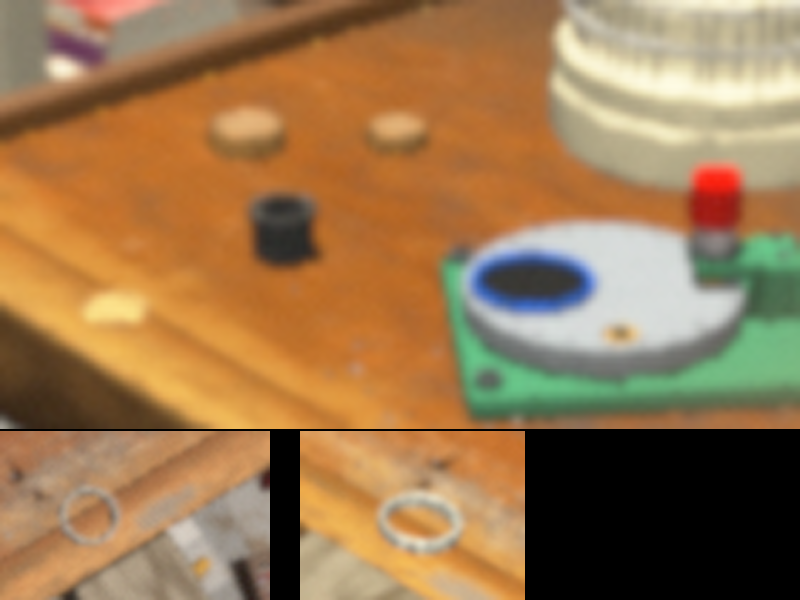

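>>> {"method": "drive_tool", "body": {
  "moves": [
    {"x": 0, "y": 0, "z": 0, "rx": 0, "ry": 0, "rz": 0, "fingers": 1},
    {"x": 0, "y": 0, "z": 0, "rx": 0, "ry": 0, "rz": 0, "fingers": 1},
    {"x": 0, "y": 0, "z": 0, "rx": 0, "ry": 0, "rz": 0, "fingers": 1},
    {"x": 0, "y": 0, "z": 0, "rx": 0, "ry": 0, "rz": 0, "fingers": 1}
  ],
  "force": 5
}}

```text
time_s: 3.95
tool_pos: [0.4333, 0.2807, 0.0152]
tool_rot: [-180.0, 0.0, -149.0]
force: [-0.4, -0.2, -0.6]
grip_width: 0.0387
grasp_force: 4.9
```

```bash
python3 - <<'E'
from h import *
from scipy.optimize import least_squares
c=dict(np.load("top0.npz"));w=dict(np.load("w1.npz"));s=dict(np.load("side0.npz"))
print({k:float(w[k]) for k in("fx","fy","k1")})
k=1/1.5625
D=lambda c,a,b,z:np.linalg.norm(at_z(c,np.array(a)*k,z)-at_z(c,np.array(b)*k,z))*1e3
print("loupe wrist",D(w,(189,270),(248,270),.026),D(w,(218,241),(218,298),.026),"puck",D(w,(377,368),(436,368),.013))
# render-fit: cylinder silhouette in an image, blurred, fit x,y,dia,height,blur via chroma
def fit(c,xy,z0,dia,h,R,n,fixh=True):
    im=c["image"].astype(float)+1;ch=im[...,2]/im[...,0]
    u,v=proj(c,[*xy,z0+h/2]).round().astype(int);g=ch[v-R:v+R+1,u-R:u+R+1];F=8
    def model(p):
        x,y,d,b,fg,bg=p;th=np.linspace(0,2*np.pi,60)
        pts=np.array([proj(c,[x+d/2*np.cos(t),y+d/2*np.sin(t),z]) for z in(z0,z0+h) for t in th])
        hull=cv2.convexHull(pts.astype(np.float32))[:,0]
        q=((hull-[u-R,v-R]+.5)*F-.5);m=np.zeros(((2*R+1)*F,)*2,np.uint8)
        cv2.fillPoly(m,[np.round(q*256).astype(np.int32)],255,cv2.LINE_AA,8)
        m=cv2.GaussianBlur(m.astype(np.float32)/255,(0,0),max(b,.2)*F)
        return bg+(fg-bg)*cv2.resize(m,(2*R+1,)*2,interpolation=cv2.INTER_AREA)
    r=least_squares(lambda p:(model(p)-g).ravel(),[*xy,dia,.8,np.median(g[R-2:R+3,R-2:R+3]),np.median(g[0])],x_scale=[.002,.002,.004,.3,.1,.1],diff_step=1e-2,loss="soft_l1",f_scale=.05)
    print(n,"xy",r.x[:2].round(4),"dia mm",(r.x[2]*1e3).round(1),"blur",r.x[3].round(2),"rms",np.sqrt(np.mean((model(r.x)-g)**2)).round(3))
fit(c,(.4333,.2801),0,.04,.013,14,"w2 top");fit(c,(.511,.267),0,.03,.013,12,"w1 top")
fit(s,(.4333,.2801),0,.04,.013,14,"w2 side");fit(s,(.511,.267),0,.03,.013,12,"w1 side")
fit(w,(.4333,.2801),0,.04,.013,26,"w2 wrist")
fit(c,(.607,.0214),.058,.025,.024,8,"knob top")
E
```

```text
{'fx': 304.0285800674045, 'fy': 304.0285800674045, 'k1': 0.02331322377384631}
loupe wrist 35.05345822332709 35.0628005681547 puck 39.562839919665066
w2 top xy [0.4331 0.2815] dia mm 38.4 blur 0.98 rms 0.016
w1 top xy [0.5116 0.268 ] dia mm 29.5 blur 0.88 rms 0.018
w2 side xy [0.4338 0.2913] dia mm 35.0 blur 1.3 rms 0.122
w1 side xy [0.5128 0.272 ] dia mm 25.9 blur 1.02 rms 0.029
w2 wrist xy [0.4337 0.2824] dia mm 37.1 blur 1.86 rms 0.03
knob top xy [0.6092 0.0218] dia mm 23.8 blur 0.65 rms 0.071
```

Every measurement puts the held disc at 38–39 mm and the decoy at about 29.5 mm. The other two places hold the loupe and the coil, so the larger disc is the only candidate. I'll carry on with it.

>>> {"method": "drive_tool", "body": {
  "moves": [
    {"x": 0, "y": 0, "z": 0, "rx": 0, "ry": 0, "rz": 0, "fingers": 1},
    {"x": 0, "y": 0, "z": 0, "rx": 0, "ry": 0, "rz": 0, "fingers": 1},
    {"x": 0, "y": 0, "z": -15, "rx": 0, "ry": 0, "rz": 0, "fingers": 1},
    {"x": 0, "y": 0, "z": -45, "rx": 0, "ry": 0, "rz": 0, "fingers": 1},
    {"x": 0, "y": 0, "z": -80, "rx": 0, "ry": 0, "rz": 0, "fingers": 1},
    {"x": 8, "y": -40, "z": -90, "rx": 0, "ry": 0, "rz": 0.1, "fingers": 1},
    {"x": 15, "y": -80, "z": -90, "rx": 0, "ry": 0, "rz": 0.22, "fingers": 1},
    {"x": 22, "y": -120, "z": -90, "rx": 0, "ry": 0, "rz": 0.34, "fingers": 1},
    {"x": 29, "y": -160, "z": -90, "rx": 0, "ry": 0, "rz": 0.46, "fingers": 1},
    {"x": 36, "y": -200, "z": -90, "rx": 0, "ry": 0, "rz": 0.58, "fingers": 1},
    {"x": 43, "y": -240, "z": -80, "rx": 0, "ry": 0, "rz": 0.663, "fingers": 1},
    {"x": 47.4, "y": -262.2, "z": -60, "rx": 0, "ry": 0, "rz": 0.663, "fingers": 1},
    {"x": 47.4, "y": -262.2, "z": -50, "rx": 0, "ry": 0, "rz": 0.663, "fingers": 1},
    {"x": 47.4, "y": -262.2, "z": -50, "rx": 0, "ry": 0, "rz": 0.663, "fingers": 1},
    {"x": 47.4, "y": -262.2, "z": -50, "rx": 0, "ry": 0, "rz": 0.663, "fingers": 1}
  ],
  "force": 15
}}

```text
time_s: 5.82
tool_pos: [0.5279, 0.0332, 0.0659]
tool_rot: [179.9, 0.0, 173.2]
force: [-0.3, 1.0, -0.6]
grip_width: 0.0382
grasp_force: 14.9
```

```bash
python3 - <<'E'
from h import *
from cell import vision
c=vision.read_camera("wrist");np.savez("w3.npz",**c)
print(proj(c,[.5276,.0315,.034])*1.5625)
cv2.imwrite("pics/w3.png",cv2.resize(c["image"][:,:,::-1],(800,600)))
E
```

```text
[398.269212   362.47383456]
```

View pics/w3.png

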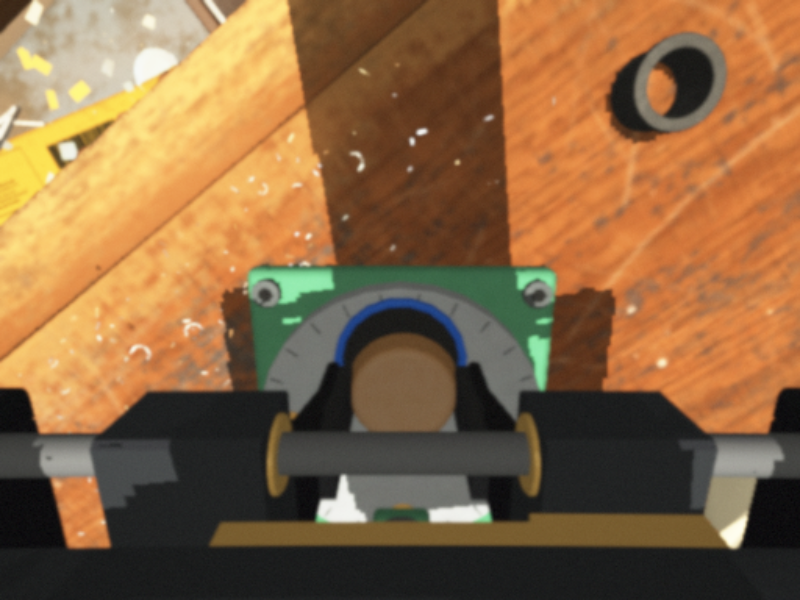

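The nest rim spans columns 337–466 with its front arc at row 298. The puck is at (403,390), directly behind that in line. I'll check the fore-aft fit numerically.

```bash
python3 - <<'E'
from h import *
from cell import sensors
c=dict(np.load("w3.npz"))
for p in((.5276-.0283,.0349,.034),(.5276-.0248,.0345,.034)):print(proj(c,p)*1.5625)
print(at_z(c,np.array((401.5,298))/1.5625,.034))
o=sensors.get_obs();print(o["tool_pos"],o["tool_rot"])
E
```

```text
[398.11953263 298.35221609]
[398.1884105  306.57736346]
[0.49931563 0.0362917  0.034     ]
[0.52803179 0.03306265 0.06596002] [1.79943543e+02 5.79197563e-02 1.73145831e+02]
```

>>> {"method": "drive_tool", "body": {
  "moves": [
    {"x": 0, "y": 0, "z": 8, "rx": 0, "ry": 0, "rz": 0, "fingers": 1},
    {"x": 0, "y": 0, "z": 15, "rx": 0, "ry": 0, "rz": 0, "fingers": 1},
    {"x": 0, "y": 0, "z": 18.5, "rx": 0, "ry": 0, "rz": 0, "fingers": 1},
    {"x": 0, "y": 0, "z": 18.5, "rx": 0, "ry": 0, "rz": 0, "fingers": 1},
    {"x": 0, "y": 0, "z": 18.5, "rx": 0, "ry": 0, "rz": 0, "fingers": 1},
    {"x": 0, "y": 0, "z": 18.5, "rx": 0, "ry": 0, "rz": 0, "fingers": 1}
  ]
}}

```text
time_s: 6.62
tool_pos: [0.528, 0.0315, 0.0469]
tool_rot: [180.0, 0.0, 173.0]
force: [-0.1, -0.1, -0.8]
grip_width: 0.0381
grasp_force: 14.9
```

>>> {"method": "drive_tool", "body": {
  "moves": [
    {"x": 0, "y": 0, "z": 1.2, "rx": 0, "ry": 0, "rz": 0, "fingers": 1},
    {"x": 0, "y": 0, "z": 1.2, "rx": 0, "ry": 0, "rz": 0, "fingers": 1},
    {"x": 0, "y": 0, "z": 1.2, "rx": 0, "ry": 0, "rz": 0, "fingers": 0.0},
    {"x": 0, "y": 0, "z": 1.2, "rx": 0, "ry": 0, "rz": 0, "fingers": -0.2},
    {"x": 0, "y": 0, "z": 1.2, "rx": 0, "ry": 0, "rz": 0, "fingers": -0.4},
    {"x": 0, "y": 0, "z": 1.2, "rx": 0, "ry": 0, "rz": 0, "fingers": -0.4},
    {"x": 0, "y": 0, "z": -10, "rx": 0, "ry": 0, "rz": 0, "fingers": -0.4},
    {"x": 0, "y": 0, "z": -40, "rx": 0, "ry": 0, "rz": 0, "fingers": -0.4},
    {"x": 0, "y": 0, "z": -80, "rx": 0, "ry": 0, "rz": 0, "fingers": -0.4},
    {"x": 0, "y": 0, "z": -100, "rx": 0, "ry": 0, "rz": 0, "fingers": -0.4},
    {"x": 0, "y": 0, "z": -100, "rx": 0, "ry": 0, "rz": 0, "fingers": -0.4},
    {"x": 0, "y": 0, "z": -100, "rx": 0, "ry": 0, "rz": 0, "fingers": -0.4}
  ]
}}

```text
time_s: 8.12
tool_pos: [0.5271, 0.0316, 0.146]
tool_rot: [-180.0, -0.1, 173.0]
force: [-0.1, 0.3, 0.2]
grip_width: 0.0607
grasp_force: 0.0
```

```bash
python3 - <<'E'
from h import *
from cell import vision,sensors
o=sensors.get_obs();print(o["tool_pos"],o["tool_rot"])
c=vision.read_camera("wrist");np.savez("w4.npz",**c);s=vision.read_camera("side")
a=cv2.resize(c["image"][150:384,110:400,::-1],(500,403));b=cv2.resize(s["image"][170:240,230:330,::-1],(286,200),interpolation=cv2.INTER_CUBIC)
out=np.zeros((403,800,3),np.uint8);out[:,:500]=a;out[:200,510:796]=b;cv2.imwrite("pics/w4.png",out)
E
```

```text
[0.52714114 0.03156109 0.14601445] [-1.79991307e+02 -5.60023276e-02  1.73028163e+02]
```

View pics/w4.png

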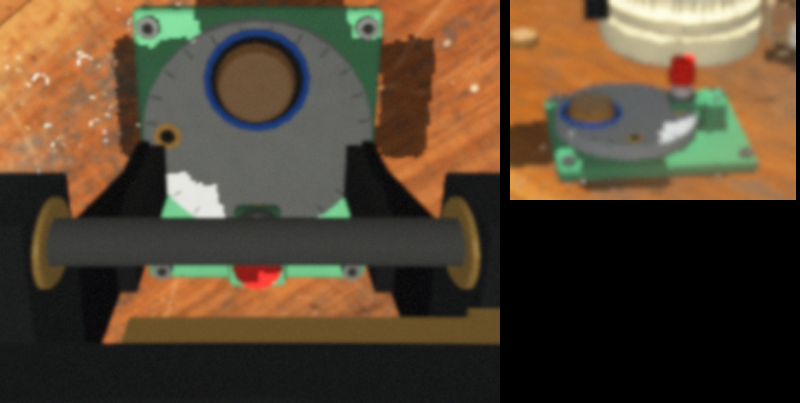

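Puck is flat and centred in the nest: it spans 215–298 px inside the blue rim at 203–310. That ratio gives a diameter of about 43 mm, which matches the spec. The knob at column 258 lines up with the gripper's centre.

>>> {"method": "drive_tool", "body": {
  "moves": [
    {"x": -40, "y": 0, "z": 0, "rx": 0, "ry": 0, "rz": 0, "fingers": -0.4},
    {"x": -81, "y": 0, "z": 0, "rx": 0, "ry": 0, "rz": 0, "fingers": -0.4},
    {"x": -81, "y": 0, "z": 0, "rx": 0, "ry": 0, "rz": 0, "fingers": -0.4},
    {"x": -81, "y": 0, "z": 30, "rx": 0, "ry": 0, "rz": 0, "fingers": -0.4},
    {"x": -81, "y": 0, "z": 60, "rx": 0, "ry": 0, "rz": 0, "fingers": -0.4},
    {"x": -81, "y": 0, "z": 77, "rx": 0, "ry": 0, "rz": 0, "fingers": -0.4},
    {"x": -81, "y": 0, "z": 77, "rx": 0, "ry": 0, "rz": 0, "fingers": -0.4},
    {"x": -81, "y": 0, "z": 77, "rx": 0, "ry": 0, "rz": 0, "fingers": -0.4}
  ]
}}

```text
time_s: 9.22
tool_pos: [0.6088, 0.0217, 0.0708]
tool_rot: [180.0, 0.1, 173.0]
force: [-0.4, -0.6, -0.4]
grip_width: 0.0608
grasp_force: 0.0
```

>>> {"method": "drive_tool", "body": {
  "moves": [
    {"x": 0, "y": 0, "z": 0, "rx": 0, "ry": 0, "rz": 0, "fingers": 0.1},
    {"x": 0, "y": 0, "z": 0, "rx": 0, "ry": 0, "rz": 0, "fingers": 0.35},
    {"x": 0, "y": 0, "z": 0, "rx": 0, "ry": 0, "rz": 0, "fingers": 1},
    {"x": 0, "y": 0, "z": 0, "rx": 0, "ry": 0, "rz": 0, "fingers": 1},
    {"x": 0, "y": 0, "z": 0, "rx": 0, "ry": 0, "rz": 0, "fingers": 1},
    {"x": 0, "y": 0, "z": 0, "rx": 0, "ry": 0, "rz": 0, "fingers": 1}
  ],
  "force": 15
}}

```text
time_s: 9.98
tool_pos: [0.6082, 0.0224, 0.0698]
tool_rot: [180.0, 0.0, 173.0]
force: [1.0, 1.8, 1.1]
grip_width: 0.0244
grasp_force: 15.0
```

>>> {"method": "drive_tool", "body": {
  "moves": [
    {"x": 0, "y": 0, "z": 0, "rx": 0, "ry": 0, "rz": 0, "fingers": 1},
    {"x": 0, "y": 0, "z": 0, "rx": 0, "ry": 0, "rz": 0, "fingers": 1},
    {"x": 0, "y": 0, "z": -2, "rx": 0, "ry": 0, "rz": 0, "fingers": 1},
    {"x": 0, "y": 0, "z": -4, "rx": 0, "ry": 0, "rz": 0, "fingers": 1},
    {"x": 0, "y": 0, "z": -6, "rx": 0, "ry": 0, "rz": 0, "fingers": 1},
    {"x": 0, "y": 0, "z": -8, "rx": 0, "ry": 0, "rz": 0, "fingers": 1},
    {"x": 0, "y": 0, "z": -10, "rx": 0, "ry": 0, "rz": 0, "fingers": 1},
    {"x": 0, "y": 0, "z": -12, "rx": 0, "ry": 0, "rz": 0, "fingers": 1},
    {"x": 0, "y": 0, "z": -13, "rx": 0, "ry": 0, "rz": 0, "fingers": 1},
    {"x": 0, "y": 0, "z": -14, "rx": 0, "ry": 0, "rz": 0, "fingers": 1},
    {"x": 0, "y": 0, "z": -14, "rx": 0, "ry": 0, "rz": 0, "fingers": 1},
    {"x": 0, "y": 0, "z": -14, "rx": 0, "ry": 0, "rz": 0, "fingers": 1}
  ],
  "force": 58
}}

```text
time_s: 11.48
tool_pos: [0.6081, 0.0224, 0.082]
tool_rot: [180.0, -0.0, 173.0]
force: [5.5, 3.1, -11.1]
grip_width: 0.0236
grasp_force: 58.0
```

>>> {"method": "drive_tool", "body": {
  "moves": [
    {"x": 0, "y": 0, "z": -1, "rx": 0, "ry": 0, "rz": 0, "fingers": 1},
    {"x": 0, "y": 0, "z": -2, "rx": 0, "ry": 0, "rz": 0, "fingers": 1},
    {"x": 0, "y": 0, "z": -3, "rx": 0, "ry": 0, "rz": 0, "fingers": 1},
    {"x": 0, "y": 0, "z": -3, "rx": 0, "ry": 0, "rz": 0, "fingers": 1},
    {"x": 0, "y": 0, "z": -3, "rx": 0, "ry": 0, "rz": 0, "fingers": 1},
    {"x": 0, "y": 0, "z": -3, "rx": 0, "ry": 0, "rz": 0, "fingers": 1}
  ]
}}

```text
time_s: 12.22
tool_pos: [0.608, 0.0224, 0.0839]
tool_rot: [-180.0, -0.0, 173.1]
force: [6.9, 2.6, -17.2]
grip_width: 0.0235
grasp_force: 58.0
```

>>> {"method": "drive_tool", "body": {
  "moves": [
    {"x": 0, "y": 0, "z": -1, "rx": 0, "ry": 0, "rz": 0, "fingers": 1},
    {"x": 0, "y": 0, "z": -1, "rx": 0, "ry": 0, "rz": 0, "fingers": 1},
    {"x": 0, "y": 0, "z": -1, "rx": 0, "ry": 0, "rz": 0, "fingers": 1},
    {"x": 0, "y": 0, "z": -1, "rx": 0, "ry": 0, "rz": 0, "fingers": 1},
    {"x": 0, "y": 0, "z": -1, "rx": 0, "ry": 0, "rz": 0, "fingers": 1},
    {"x": 0, "y": 0, "z": -1, "rx": 0, "ry": 0, "rz": 0, "fingers": 1},
    {"x": 0, "y": 0, "z": -1, "rx": 0, "ry": 0, "rz": 0, "fingers": 1},
    {"x": 0, "y": 0, "z": -1, "rx": 0, "ry": 0, "rz": 0, "fingers": 1},
    {"x": 0, "y": 0, "z": -1, "rx": 0, "ry": 0, "rz": 0, "fingers": 1},
    {"x": 0, "y": 0, "z": -1, "rx": 0, "ry": 0, "rz": 0, "fingers": 1},
    {"x": 0, "y": 0, "z": -1, "rx": 0, "ry": 0, "rz": 0, "fingers": 1},
    {"x": 0, "y": 0, "z": -1, "rx": 0, "ry": 0, "rz": 0, "fingers": 1},
    {"x": 0, "y": 0, "z": -1, "rx": 0, "ry": 0, "rz": 0, "fingers": 1},
    {"x": 0, "y": 0, "z": -1, "rx": 0, "ry": 0, "rz": 0, "fingers": 1},
    {"x": 0, "y": 0, "z": -1, "rx": 0, "ry": 0, "rz": 0, "fingers": 1},
    {"x": 0, "y": 0, "z": -1, "rx": 0, "ry": 0, "rz": 0, "fingers": 1},
    {"x": 0, "y": 0, "z": -1, "rx": 0, "ry": 0, "rz": 0, "fingers": 1},
    {"x": 0, "y": 0, "z": -1, "rx": 0, "ry": 0, "rz": 0, "fingers": 1},
    {"x": 0, "y": 0, "z": -1, "rx": 0, "ry": 0, "rz": 0, "fingers": 1},
    {"x": 0, "y": 0, "z": -1, "rx": 0, "ry": 0, "rz": 0, "fingers": 1}
  ]
}}

```text
time_s: 14.72
tool_pos: [0.6079, 0.0224, 0.084]
tool_rot: [-180.0, -0.0, 173.1]
force: [9.5, 2.8, -21.2]
grip_width: 0.0232
grasp_force: 58.0
```

```bash
python3 - <<'E'
from h import *
from cell import vision
c=vision.read_camera("wrist");s=vision.read_camera("side")
a=cv2.resize(c["image"][:,:,::-1],(500,375));b=cv2.resize(s["image"][160:240,230:330,::-1],(290,232),interpolation=cv2.INTER_CUBIC)
out=np.zeros((400,800,3),np.uint8);out[:375,:500]=a;out[:232,510:800]=b;cv2.imwrite("pics/w5.png",out)
E
```

```text
(no output)
```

View pics/w5.png

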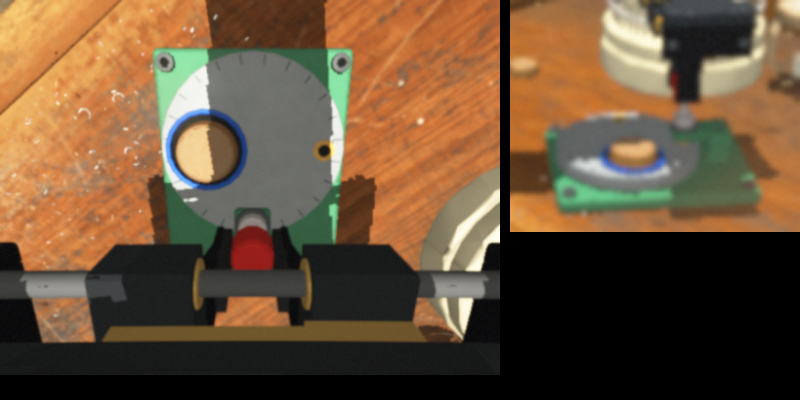

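The dial has swung a quarter turn. The nest is at (206,150) and the old pin hole at (323,150), level with each other across the dial. The puck is flat in the nest, and the plunger is held at its stop: it rose 14.2 mm and the force went up with no further travel.

```bash
python3 -c "
from cell import workorder;print(workorder.sign_off())"
```

```text
the job is handed in; nothing more can be done
None
```

I handed the job in at about 15 s with the puck flat in the nest, the dial swung its quarter turn and the plunger held up at its stop; the one doubt is size, since the puck gripped at 38–39 mm instead of 43, but it was the larger of the only two wax discs I found.

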